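Lemon into the lockable food box, then hold the lock open with its key

TASK

Put the lemon away in my lockable food box: first lower it gently onto the cork floor of the open bin and let go, without dropping it or pressing it down. Then take the red-capped key from the wooden key block, work it past the sticky pins until it is fully home in the lock on the front deck of the box, and turn it clockwise a quarter turn as far as it goes, against its spring. Finish still gripping the key, fully in and turned, so that the bolt stays drawn back while I shut the lid, and leave the black key and the other things on the worktop where they are.

Things in the scene. Friction and masses are not known exactly. Their poses are not given: they have to be found in the camera images.
- lemon_center (a point): yellow lemon lying on the worktop at the right, 78 mm long, 55 mm wide, 56 mm high, 0.11 kg; this point is its centre, 28 mm above its underside; x along its length, z up as it lies at the start
- food_box: lockable food box, sage-green steel, fixed to the worktop, 225 mm deep (x, front to back) by 200 mm wide (y), rim 120 mm high; origin at the centre of its underside, z up. A lock deck 75 mm deep runs along its front, the open bin lies behind it. The lid stands open at the back, leaning away from the bin, its top 270 mm above the worktop
- bin_floor (a point): centre of the bin's cork floor, 13 mm above the worktop, axes as the box. The bin inside is 145 mm (x) by 192 mm (y) and 107 mm deep. The bolt, 10 mm wide and 8 mm high, sticks 14 mm into the bin from the middle of its front wall, 12 mm below the rim
- lock_face (a point): centre of the brass lock face on the front deck of the box, 121.5 mm above the worktop, axes as the box (z up, out of the lock). The keyway goes straight down; at rest its long side lies along x. It is 13.6 by 5.6 mm and flares to 18 by 10 mm over the top 4 mm. The key is home when its collar sits on this face (tip 28 mm below); with the tip less than 26 mm down the lock is blocked
- plug (a joint): turn of the lock, rad: 0 at rest, grows clockwise seen from above, stop at 1.40, against a return spring of up to 0.1 N m; the key has about 0.13 rad of play in it. Turning draws the bolt back. Inside, two sprung sticky pins 10 and 18 mm down at the keyway's narrow ends and a sprung driver 22 mm down: pushing the key home takes 5 to 12 N, a little wiggling helps
- red_key_cap (a point): centre of the cap of this box's key: red plastic, 30 mm wide (x), 10 mm thick (y), 38 mm high (z); either way round fits. Below it a steel collar 24 by 10 mm, 6 mm high, then the flat blade 12 mm wide (x), 4 mm thick (y), 28 mm long, its tip tapered. 35 g. It stands upright in the key block, its collar on the block's top
- red_key_tip (a point): lower end of the red key's blade, 53 mm below the centre of the cap; axes as the cap
- black_key_cap (a point): centre of the cap of a second key, the same but with a black cap, which stands 70 mm from the red one in the same block; it belongs to another lock and stays there
- key_block: dark wooden key block, fixed, 130 mm (x) by 50 mm (y), 34 mm high, with two slots 70 mm apart along x, one key upright in each; origin at the centre of its underside
- mug: white dotted mug, 82 mm across, 91 mm high, at the back right; origin under its centre; stays there
- honey_jar: honey jar with a black lid, 63 mm across, 94 mm high, at the back left; origin under its centre; stays there
Things that resemble listed ones, but are neither listed nor needed, are in the scene too. Of the things like the part that bears lemon_center, leave any that is purple or white; of the rest the larger one is meant.

How it is judged:
On the way, in this order (a step that is already met when the one before it is completed fails the run):
1. the lemon lies in the bin, let go and at rest (z of lemon_center in the frame of bin_floor below 0.05 m and horizontal distance between lemon_center and bin_floor below 0.09 m and contact force between the fingers and lemon below 0.05 N and linear speed of lemon below 0.05 m/s), for 0.2 s.
2. the red key is fully home in the lock, not yet turned (z of red_key_tip in the frame of lock_face below -0.0262 m and horizontal distance between red_key_tip and lock_face below 0.004 m and value of joint plug below 0.3 rad), for 0.1 s.
3. the key has turned the lock clockwise to its stop (value of joint plug above 1.2 rad), for 0.2 s.
At the end, for the whole second after the job is handed in: The lemon lies still on the floor of the bin (its centre less than 50 mm above it), and the gripper holds the red key upright and fully home in the lock (tip at least 25.5 mm below the lock face) with the lock turned clockwise past 1.2 rad (its stop is at 1.40) through the last second (value of joint plug above 1.2 rad and z of red_key_tip in the frame of lock_face below -0.0255 m and horizontal distance between red_key_tip and lock_face below 0.004 m and angle between red_key_tip's own z axis and vertical below 0.15 rad and contact force between the fingers and red_key above 1 N and z of lemon_center in the frame of bin_floor below 0.05 m and horizontal distance between lemon_center and bin_floor below 0.09 m and linear speed of lemon below 0.05 m/s); the arm keeps its last pose, push and grip.
It fails at once if the lemon is dropped (falls or flies faster than 0.6 m/s out of the grip) (contact force between the fingers and lemon below 0.05 N and linear speed of lemon above 0.6 m/s).
It fails at once if the lemon is pressed against the box with more than 20 N (contact force between lemon and food_box above 20 N).
It fails at once if the black key is lifted or displaced by more than 15 mm (distance of black_key_cap from where it was at the start of the episode above 0.015 m).
It fails at once if the mug or the jar is displaced by more than 30 mm (distance of any of mug, honey_jar from where it was at the start of the episode above 0.03 m).
It also fails if it takes over 67 s, if anything falls off the work surface, if the arm or the gripper's body presses on something with over 40 N, if the wrist force passes 120 N, or if a joint passes its speed limit or range.

ROBOT

A 6-joint arm with a two-finger parallel gripper is mounted at the origin on a cart in front of the work surface, level with it; the furniture and walls round the work are solid. World frame = base frame: x ahead of the robot, y to its left, z up, the work surface at z = 0. Lengths are in m, angles in rad, forces in N, time in s.
With the tool pointing down it reaches from about 0.35 to 0.975 m from the base axis. Payload 4.9 kg.
Tool frame: the origin (TCP) lies midway between the tips of the shut fingers; the grasp point (between the pads) lies 19 mm behind it; z points along the fingers, y is the line along which they close (so a half turn about z gives the same grasp; the last joint's range is limited). The gripper opens to 85 mm and grips with 20 to 120 N. Pads are 22 mm wide; open, the fingers measure 114 mm over their backs; the gripper's body (76 mm by 85 mm) begins 54 mm behind the grasp point. The pads swing forward as they close: fully open they stand 13 mm farther back than shut.
Start: joints at [-1.349, 0.053, 1.613, -0, 1.476, -0.119], TCP at [0.209, -0.589, 0.231] pointing down, gripper open.
Joint ranges: [-3.01, 3.01], [-1.01, 2.22], [0.06, 2.58], [-1.02, 4.17], [0.09, 2.62], [-3.14, 3.14]. Speed limits (rad/s): [2.57, 2.57, 3.14, 3.14, 3.14, 3.14].

INTERFACE

Orientations are given as a unit quaternion [w, x, y, z].
In Python, from plant import state, grab_frame, camera_info, job_done, spot_in, masks_of, pinpoint gives the robot as it stands.
- The arm moves only by the shell command python3 -m handwheel 'ROWS' [OPENING]. ROWS is JSON, a list that holds one entry, the list of rows, each a list of 6 numbers: the shift along the world's x, y, z in m, then the turn, a rotation vector about the world's x, y, z in degrees. In form: [[[tx, ty, tz, ax, ay, az], ...]]. A call has 1 to 20 rows; each row shifts and turns the commanded pose from where the row before left it; what a row does not reach is not made up. A row lasts 1/12 s, in which the tool goes at most 41.7 mm and 7.16 degrees, less where a joint would pass 70% of its speed; a pose out of reach is approached as far as the arm can. A call is refused whole if a number of a shift passes 0.0417 or a number of a turn 7.16, either way. A call with a gripper value outside its range is refused whole. OPENING is the opening, from 0 (shut) to 1 (fully open), set as the call begins (- or left out, the last holds). The fingers move at their own pace and stop on an object; the grip force is fixed at half the most. Time passes only in rows, so rows that do not move let the fingers close. It gives the time, the measured TCP pose, the force, the opening and the grip force at its end, in the units of the state.
- state(): the state, without advancing time (a new reading comes with each control period).
- grab_frame(name): name is "scene" or "top"; returns (picture, depth): 384x512x3 uint8, blue, green, red; 384x512 float32, m along the optical axis (not along the pixel's ray), 0 where there is no reading.
- camera_info(name): a dict with "fx", "fy", "cx", "cy" (pixels), "T" (4x4, takes a point from camera to world coordinates). Camera axes: x right, y up, looking along -z (the intrinsics and any distortion apply to the point x, -y, -z); pixel columns grow to the right and rows downward; lengths in m; the calibration is good to about 2 mm. A picture is of the moment at which its call begins. camera_info takes no time and is no camera call.
- job_done(): hands the job in; it is judged then, once.
Trained networks look in the newest picture that a camera, given by its name, has taken for a name from the list of things; names that differ only in an ending like _2 or _b are one class to them, and where a whole thing is asked for, a point or a joint stands for the part that bears it (a point fixed in the world has none). Each returns a list of dicts, best first, with "conf" (0 to 1); they miss things now and then, are a little off and sometimes report something else, mostly with a low value. They report only what shows in the picture. A call takes as long as a camera call. They do not tell look-alikes from the thing itself.
- spot_in(camera, thing): "box" ([left, top, width, height] in pixels, round what is visible of it).
- masks_of(camera, thing): "region" (384x512 bool, what is visible of it) and "box" ([left, top, width, height] in pixels, round what is visible of it).
- pinpoint(camera, thing): "position" ([column, row] in pixels: a listed point, or the origin of a listed thing).
The state is a dict: "time": time; "joint_pos": joint angles; "joint_vel": joint speeds; "joint_efforts": joint torques, N m; "tool_pos": TCP position; "tool_rot": TCP orientation; "contact_force": force on the tool from outside, world axes, zero at the start; "ft_torque": the same for the moment, N m; "gripper_width": opening from 0.0 (shut) to 1.0 (fully open); "grasp_force": force on a finger pad.
Only numpy, scipy, OpenCV 4.12 (cv2) and the standard library are available. Lean on these libraries where they do the work, as an engineer would, in place of code of your own. Each camera call takes 0.05 s, during which the arm holds its last target. There are 200 camera calls.

## Working session

There is one attempt and no reset: what is moved stays moved. The work goes in short steps, Python scripts to look and compute and a shell command to move; the robot and the scene stay as the last step left them, time stands still between calls to the robot, and variables do not carry over. Pictures are saved under pics/ and viewed, at most 10 in all, crops included, and the job is handed in when it is done.

```bash
mkdir -p pics; cat > h.py <<'E'
import numpy as np,cv2
from plant import *
def w(cam,uv,depth=None,z=None):
    c=camera_info(cam);T=np.array(c["T"]);u,v=uv
    r=np.array([(u-c["cx"])/c["fx"],-(v-c["cy"])/c["fy"],-1.0])
    if z is None: p=r*depth; return T[:3,:3]@p+T[:3,3]
    d=T[:3,:3]@r; return T[:3,3]+d*(z-T[2,3])/d[2]
def cloud(cam,D,m):
    v,u=np.nonzero(m&(D>0)); c=camera_info(cam);T=np.array(c["T"]);d=D[v,u]
    P=np.c_[(u-c["cx"])/c["fx"]*d,-(v-c["cy"])/c["fy"]*d,-d]
    return P@T[:3,:3].T+T[:3,3]
E
python3 - <<'E'
from h import *
ims=[]
for n in("scene","top"):
    I,D=grab_frame(n);cv2.imwrite(f"pics/{n}0.png",I);np.save(n+"D.npy",D)
    c=camera_info(n);print(n,{k:(np.round(v,3).tolist() if k=="T" else v) for k,v in c.items()})
    for t in["lemon_center","bin_floor","lock_face","red_key_cap","black_key_cap","key_block","food_box","mug","honey_jar"]:
        print(t,[(round(r["conf"],2),np.round(r["position"],1).tolist()) for r in pinpoint(n,t)])
print(state())
E
```

```text
scene {'fx': 405.07218356699286, 'fy': 405.07218356699286, 'cx': 256.9573806684474, 'cy': 194.7820681810846, 'T': [[-0.302, 0.39, -0.87, -0.619], [-0.953, -0.125, 0.275, 0.302], [-0.001, 0.912, 0.41, 0.649], [0.0, 0.0, 0.0, 1.0]]}
lemon_center [(0.65, [376.9, 195.9]), (0.6, [347.8, 201.5]), (0.49, [370.3, 217.9])]
bin_floor []
lock_face [(0.61, [225.9, 202.7])]
red_key_cap [(0.43, [131.0, 239.4])]
black_key_cap [(0.58, [138.9, 226.3])]
key_block [(0.85, [137.5, 246.3])]
food_box [(0.74, [136.3, 247.5]), (0.7, [226.0, 227.0])]
mug [(0.94, [299.9, 198.9]), (0.4, [110.6, 219.8])]
honey_jar [(0.7, [111.8, 219.9])]
top {'fx': 365.2810176555373, 'fy': 365.2810176555373, 'cx': 258.56538467040883, 'cy': 187.2524581446633, 'T': [[-0.023, 0.988, -0.155, 0.368], [-0.999, -0.018, 0.03, -0.041], [0.027, 0.156, 0.987, 1.264], [0.0, 0.0, 0.0, 1.0]]}
lemon_center [(0.63, [388.7, 194.4]), (0.54, [358.5, 193.5]), (0.54, [364.6, 223.7]), (0.46, [324.6, 200.2])]
bin_floor []
lock_face [(0.97, [218.6, 214.9])]
red_key_cap [(0.61, [131.0, 220.0])]
black_key_cap [(0.48, [136.8, 197.3])]
key_block [(0.73, [
[... 179 characters left out ...]
int_pos': array([-1.34896007e+00,  5.27014641e-02,  1.61289751e+00, -6.28986574e-06,
        1.47599561e+00, -1.19014893e-01]), 'joint_vel': array([ 0.00025496, -0.0006444 ,  0.00100284, -0.0010512 ,  0.00168436,
       -0.00076783]), 'joint_efforts': array([ 8.50332017e-04, -3.93693244e+01, -3.70468104e+01,  5.75526997e-05,
        5.85538692e-04, -3.99553670e-07]), 'tool_pos': array([ 0.20891712, -0.58903119,  0.23130415]), 'tool_rot': array([-8.04937684e-07,  9.85512628e-01,  1.69602065e-01, -3.17637204e-06]), 'contact_force': array([-0.19736457,  0.38503886, -0.49132791]), 'ft_torque': array([-0.02053224,  0.03386362,  0.01572689]), 'grasp_force': 0.0, 'gripper_width': 0.997654603968586}
```

View pics/scene0.png

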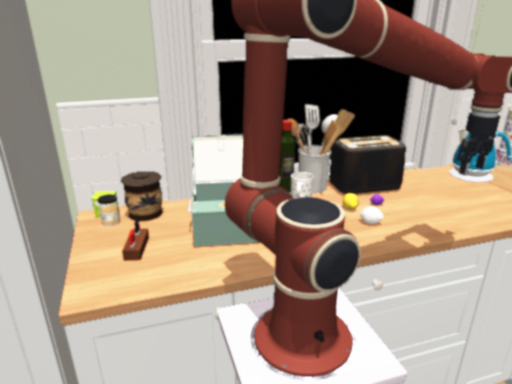

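View pics/top0.png

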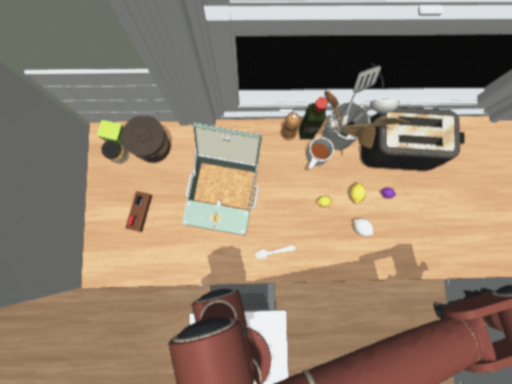

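The scene view shows the lemons at (350,201) and nearby, the box at (226,227) and the block at (136,245). In the top view the lemon candidates are yellow large (358,193), yellow small (324,201), purple (388,193) and white (364,227). I choose (358,193) and will check it in a crop. Keys: red (131,219), black (137,199).

```bash
python3 - <<'E'
from h import *
I,D=grab_frame("top")
a=cv2.resize(I[170:245,305:405],(800,600),interpolation=cv2.INTER_CUBIC)[:, :]
b=I[180:240,115:255]
cv2.imwrite("pics/c1.png",cv2.resize(a,(560,300))if 0 else np.vstack([cv2.resize(I[175:240,305:405],(460,299),interpolation=2),cv2.resize(b,(460,197*1),interpolation=2)]))
hsv=cv2.cvtColor(I,cv2.COLOR_BGR2HSV)
def comp(mask,name,zc=None):
    n,l,s,c=cv2.connectedComponentsWithStats(mask.astype(np.uint8))
    for i in range(1,n):
        if s[i,4]<15: continue
        m=l==i;P=cloud("top",D,m);r=cv2.minAreaRect(P[:,:2].astype(np.float32)*1000)
        print(name,s[i].tolist(),c[i].round(1),"med",np.median(P,0).round(4),"rect",np.round(r[0],1),np.round(r[1],1),round(r[2],1),"zmax",np.percentile(P[:,2],[2,50,98]).round(4), "mean",P.mean(0).round(4))
roi=np.zeros((384,512),bool);roi[175:245,305:405]=1
H,S,V=cv2.split(hsv)
comp(roi&(H>22)&(H<36)&(S>140),"yellow")
roi[:]=0;roi[180:240,115:165]=1
comp(roi&((H<8)|(H>172))&(S>150)&(V>110),"red")
for t in["lemon_center","food_box","key_block","red_key_cap","black_key_cap"]:
    for r in masks_of("top",t)[:4]:
        m=r["region"];P=cloud("top",D,m);q=cv2.minAreaRect(P[:,:2].astype(np.float32)*1000)
        print(t,round(r["conf"],2),r["box"],"med",np.median(P,0).round(4),np.round(q[0],1),np.round(q[1],1),round(q[2],1),np.percentile(P[:,2],[2,50,98]).round(3))
E
```

```text
yellow [350, 183, 14, 20, 122] [355.6 192.7] med [ 0.5338 -0.407   0.0438] rect [ 536.3 -411.4] [65.1 38.8] 2.9 zmax [0.0311 0.0438 0.0524] mean [ 0.5353 -0.4084  0.0434]
yellow [317, 198, 9, 8, 30] [320.5 202.2] med [ 0.5053 -0.288   0.0319] rect [ 505.1 -290.1] [29.1 16.5] 30.4 zmax [0.0251 0.0319 0.0371] mean [ 0.5063 -0.2891  0.0317]
red [128, 215, 6, 11, 45] [130.5 220.1] med [0.4557 0.3379 0.0732] rect [457.8 345.1] [26.2 34.3] 77.9 zmax [0.0294 0.0732 0.08  ] mean [0.4562 0.3399 0.0664]
lemon_center 0.68 [126.0, 189.4, 27.1, 40.2] med [0.4852 0.3219 0.0326] [488.3 329.1] [ 51.7 128.6] 75.2 [0.006 0.033 0.038]
lemon_center 0.65 [133.6, 196.0, 11.5, 10.9] med [0.5208 0.318  0.0708] [521.5 318.4] [ 7.2 26.6] 74.7 [0.036 0.071 0.08 ]
lemon_center 0.57 [353.0, 215.0, 20.9, 23.1] med [ 0.4181 -0.4228  0.045 ] [ 418.9 -428.5] [61.6 57.2] 4.5 [-0.002  0.045  0.056]
lemon_center 0.55 [350.9, 184.9, 13.3, 18.4] med [ 0.5341 -0.4129  0.0462] [ 535.9 -417.8] [59.3 57.1] 32.0 [0.024 0.046 0.057]
food_box 0.88 [185.1, 125.5, 76.4, 110.7] med [0.5916 0.0399 0.1176] [598.3  39.4] [240.9 376.2] 82.1 [0.007 0.118 0.269]
key_block 0.66 [123.7, 188.7, 31.2, 42.5] med [0.4862 0.3219 0.0324] [490.8 334.9] [ 65.4 135.4] 75.9 [-0.001  0.032  0.066]
red_key_cap 0.5 [129.4, 218.7, 5.8, 8.7] med [0.4537 0.3352 0.0705] [454.6 336.9] [10.2 29.4] 74.4 [0.035 0.071 0.08 ]
```

View pics/c1.png

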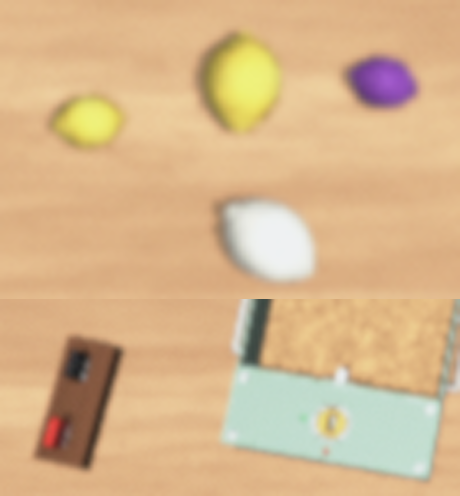

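The crop confirms the choice: the large yellow lemon is at about (358,193). The small yellow, purple and white ones are look-alikes. Below it, the red key stands at the front of the block and the lock face is on the deck.

```bash
python3 - <<'E'
from h import *
from scipy.optimize import minimize
I,D=grab_frame("top");H,S,V=cv2.split(cv2.cvtColor(I,cv2.COLOR_BGR2HSV))
m=np.zeros((384,512),bool);m[178:210,342:374]=1;m&=(H>18)&(H<40)&(S>120)
P=np.array([w("top",(u,v),z=0.028)[:2] for v,u in np.argwhere(m)]);c=cv2.minAreaRect((P*1000).astype(np.float32))
e,E=np.linalg.eigh(np.cov(P.T));print("lemon",m.sum(),P.mean(0),c,np.degrees(np.arctan2(E[1,1],E[0,1])),np.sqrt(e)*4)
# box rim/deck: points with z near 0.12
roi=np.zeros_like(m);roi[120:245,175:270]=1
Pc=cloud("top",D,roi);d=Pc[(abs(Pc[:,2]-.12)<.006)&(Pc[:,0]<.6)]
print("deck",len(d));r=cv2.minAreaRect((d[:,:2]*1000).astype(np.float32));print(r)
p=pinpoint("top","lock_face");print("lock top",[(x["conf"],x["position"],w("top",x["position"],z=.1215).round(4)) for x in p])
mk=np.zeros_like(m);mk[205:230,205:232]=1;mk&=(H>15)&(H<32)&(S>110)
v,u=np.nonzero(mk);print("brass",len(u),u.mean(),v.mean(),w("top",(u.mean(),v.mean()),z=.1215).round(4))
roi[:]=0;roi[185:235,115:160]=1;Pc=cloud("top",D,roi)
b=Pc[(abs(Pc[:,2]-.034)<.006)];r=cv2.minAreaRect((b[:,:2]*1000).astype(np.float32));print("block",r)
k=Pc[Pc[:,2]>.07]
for nm,s in(("red",k[k[:,0]<.487]),("blk",k[k[:,0]>.487])):print(nm,len(s),s.mean(0).round(4),s.min(0).round(4),s.max(0).round(4))
for n in("red_key_cap","black_key_cap","key_block","food_box"):
    z={"red_key_cap":.059,"black_key_cap":.059}.get(n,0)
    print(n,[(round(x["conf"],2),w("top",x["position"],z=z).round(4)) for x in pinpoint("top",n)])
cv2.imwrite("pics/c2.png",np.hstack([cv2.resize(I[185:235,115:155],(400,500),interpolation=2),cv2.resize(I[195:235,195:235],(400,500) if 0 else (400,400),interpolation=2).__class__(0) if 0 else cv2.resize(I[193:243,198:238],(400,500),interpolation=2)]))
E
```

```text
lemon 252 [ 0.53803595 -0.41847471] ((538.0654907226562, -417.9686279296875), (48.63993453979492, 73.49507141113281), 86.10153198242188) 170.4957790390568 [0.05323528 0.07325966]
deck 1617
((518.06884765625, 48.29869079589844), (200.46145629882812, 201.84317016601562), 78.82427978515625)
lock top [(0.88, [217.0, 212.7], array([0.4697, 0.0553, 0.1215]))]
brass 9 213.55555555555554 217.22222222222223 [0.4558 0.0661 0.1215]
block ((488.7674560546875, 329.5054626464844), (52.953582763671875, 129.9431610107422), 75.42444610595703)
red 28 [0.455  0.3373 0.0763] [0.4429 0.3316 0.0719] [0.4688 0.3452 0.0816]
blk 28 [0.5215 0.3205 0.0758] [0.5078 0.314  0.0705] [0.5364 0.3291 0.0823]
red_key_cap [(0.51, array([0.458 , 0.3416, 0.059 ]))]
black_key_cap [(0.52, array([0.5191, 0.3217, 0.059 ]))]
key_block [(0.89, array([0.5002, 0.3394, 0.    ]))]
food_box [(0.75, array([0.5249, 0.0404, 0.    ]))]
```

View pics/c2.png

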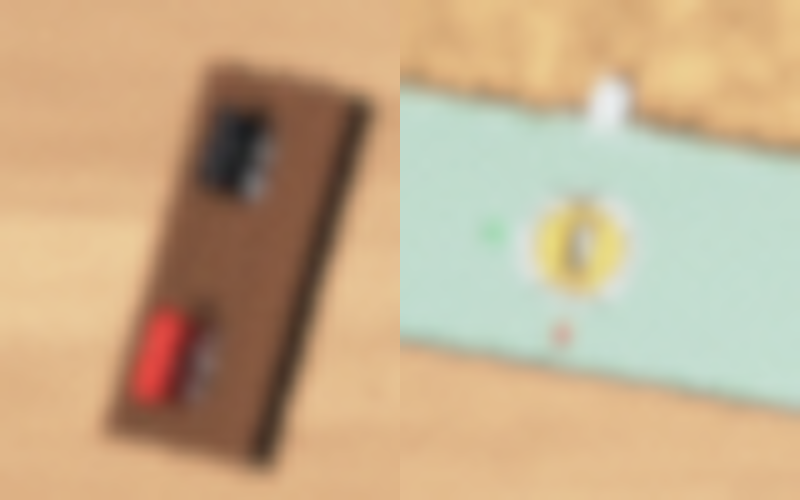

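```bash
python3 -m handwheel '[[[0.0365,0.019,0,0,0,-6.9],[0.0365,0.019,0,0,0,-6.9],[0.0365,0.019,0,0,0,-6.9],[0.0365,0.019,0,0,0,-6.8],[0.0365,0.019,-0.02,0,0,0],[0.0365,0.019,-0.02,0,0,0],[0.0365,0.019,-0.02,0,0,0],[0.0365,0.019,-0.02,0,0,0],[0.0365,0.019,-0.02,0,0,0],[0,0,-0.02,0,0,0],[0,0,0,0,0,0],[0,0,0,0,0,0],[0,0,0,0,0,0]]]' 1
```

```text
time: 2.68
tool_pos: [0.5187, -0.4287, 0.1214]
tool_rot: [0.001, 0.998, -0.066, 0.0]
contact_force: [-0.2, -1.1, -0.1]
gripper_width: 0.997
grasp_force: 0.0
```

```bash
python3 -m handwheel '[[[0.019,0.0105,0,0,0,0],[0,0,-0.03,0,0,0],[0,0,-0.03,0,0,0],[0,0,-0.02,0,0,0],[0,0,0,0,0,0],[0,0,0,0,0,0]]]'; python3 - <<'E'
from h import *
I,D=grab_frame("top");cv2.imwrite("pics/l1.png",cv2.resize(I[150:240,300:420],(800,600),interpolation=2))
E
```

```text
time: 3.18
tool_pos: [0.5372, -0.4181, 0.0408]
tool_rot: [-0.0, 0.998, -0.067, -0.0]
contact_force: [0.7, -0.1, 0.2]
gripper_width: 1.002
grasp_force: 0.0
```

View pics/l1.png

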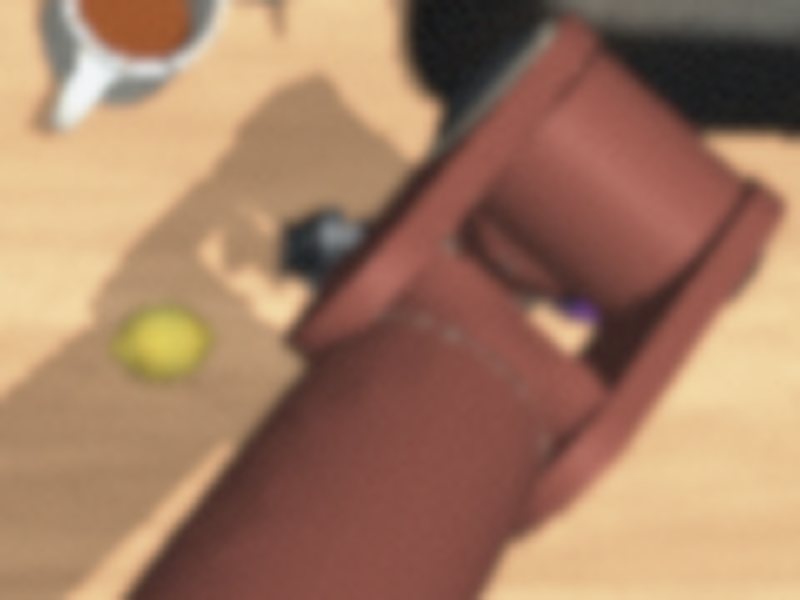

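The arm hides the gripper in this view. No contact force shows, so I continue down and grip.

```bash
python3 -m handwheel '[[[0,0,-0.016,0,0,0],[0,0,-0.016,0,0,0],[0,0,0,0,0,0]]]'; python3 -m handwheel '[[[0,0,0,0,0,0],[0,0,0,0,0,0],[0,0,0,0,0,0],[0,0,0,0,0,0],[0,0,0,0,0,0],[0,0,0,0,0,0],[0,0,0,0,0,0],[0,0,0,0,0,0]]]' 0
```

```text
time: 3.48
tool_pos: [0.5363, -0.4159, 0.005]
tool_rot: [-0.002, 0.998, -0.066, -0.002]
contact_force: [-1.1, 1.6, -0.7]
gripper_width: 1.0
grasp_force: 0.0
time: 4.15
tool_pos: [0.5387, -0.4179, 0.0094]
tool_rot: [0.001, 0.998, -0.066, 0.001]
contact_force: [1.9, -1.4, 4.5]
gripper_width: 0.608
grasp_force: 63.1
```

```bash
python3 -m handwheel '[[[0,0,0.015,0,0,0],[0,0,0.03,0,0,0],[0,0,0.04,0,0,0],[0,0,0.04,0,0,0],[0,0,0.04,0,0,0],[0,0,0.03,0,0,0],[0,0,0.02,0,0,0],[0,0.02,0,0,0,0],[0,0.03,0,0,0,0],[0,0.03,0,0,0,0],[0,0.03,0,0,0,0]]]'; python3 -m handwheel '[[[0.003,0.03,0,0,0,-0.5],[0.003,0.03,0,0,0,-0.5],[0.003,0.03,0,0,0,-0.5],[0.003,0.03,0,0,0,-0.5],[0.003,0.03,0,0,0,-0.5],[0.003,0.03,0,0,0,-0.5],[0.003,0.03,0,0,0,0],[0.003,0.03,0,0,0,0],[0.003,0.03,0,0,0,0],[0,0.03,0,0,0,0],[0,0.03,0,0,0,0],[0,0.017,0,0,0,0],[0,0,0,0,0,0],[0,0,0,0,0,0]]]';python3 - <<'E'
from h import *
for n in("scene","top"):
    I,D=grab_frame(n);cv2.imwrite(f"pics/{n}2.png",I)
I=cv2.imread("pics/top2.png");J=cv2.imread("pics/scene2.png")
cv2.imwrite("pics/b2.png",np.hstack([cv2.resize(I[110:260,150:290],(400,430),interpolation=2),cv2.resize(J[130:280,150:290],(400,430),interpolation=2)]))
E
```

```text
time: 5.07
tool_pos: [0.537, -0.3057, 0.2229]
tool_rot: [-0.001, 0.998, -0.066, -0.001]
contact_force: [0.7, -0.3, -0.4]
gripper_width: 0.603
grasp_force: 63.0
time: 6.23
tool_pos: [0.5642, 0.0405, 0.2229]
tool_rot: [0.0, 0.996, -0.091, -0.001]
contact_force: [0.3, 0.5, -1.1]
gripper_width: 0.604
grasp_force: 63.1
```

View pics/b2.png

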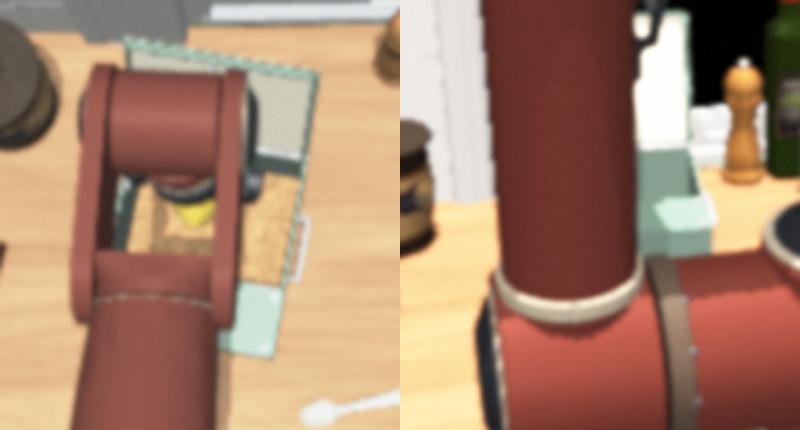

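The top view shows the lemon in the grip, over the cork floor at crop (195,205). I lower it now.

```bash
python3 -m handwheel '[[[0,0,-0.02,0,0,0],[0,0,-0.03,0,0,0],[0,0,-0.03,0,0,0],[0,0,-0.03,0,0,0],[0,0,-0.03,0,0,0],[0,0,-0.02,0,0,0],[0,0,-0.015,0,0,0],[0,0,-0.01,0,0,0],[0,0,0,0,0,0],[0,0,0,0,0,0],[0,0,0,0,0,0]]]'; python3 -m handwheel '[[[0,0,-0.003,0,0,0],[0,0,-0.003,0,0,0],[0,0,-0.002,0,0,0],[0,0,0,0,0,0],[0,0,0,0,0,0]]]'
```

```text
time: 7.25
tool_pos: [0.5661, 0.0393, 0.0397]
tool_rot: [-0.0, 0.996, -0.092, 0.001]
contact_force: [-0.3, -0.5, -1.1]
gripper_width: 0.608
grasp_force: 63.1
time: 7.67
tool_pos: [0.5648, 0.0399, 0.0301]
tool_rot: [-0.0, 0.996, -0.092, -0.0]
contact_force: [-0.2, 0.0, -0.2]
gripper_width: 0.603
grasp_force: 63.1
```

```bash
python3 -m handwheel '[[[0,0,-0.002,0,0,0],[0,0,-0.002,0,0,0],[0,0,-0.001,0,0,0],[0,0,0,0,0,0],[0,0,0,0,0,0]]]';for i in 1; do python3 -m handwheel '[[[0,0,-0.001,0,0,0],[0,0,0,0,0,0],[0,0,0,0,0,0]]]'; done
```

```text
time: 8.08
tool_pos: [0.5648, 0.0398, 0.0251]
tool_rot: [-0.0, 0.996, -0.092, -0.0]
contact_force: [0.7, 0.1, -0.6]
gripper_width: 0.607
grasp_force: 63.1
time: 8.33
tool_pos: [0.565, 0.0398, 0.0242]
tool_rot: [0.0, 0.996, -0.092, -0.0]
contact_force: [-0.1, 0.6, -1.0]
gripper_width: 0.608
grasp_force: 63.1
```

```bash
python3 -m handwheel '[[[0,0,-0.001,0,0,0],[0,0,0,0,0,0],[0,0,0,0,0,0]]]'
```

```text
time: 8.58
tool_pos: [0.5649, 0.0398, 0.0232]
tool_rot: [0.0, 0.996, -0.092, -0.0]
contact_force: [0.4, 0.3, -0.4]
gripper_width: 0.608
grasp_force: 63.1
```

```bash
python3 -m handwheel '[[[0,0,-0.001,0,0,0],[0,0,0,0,0,0],[0,0,0,0,0,0]]]'
```

```text
time: 8.83
tool_pos: [0.5652, 0.0398, 0.0224]
tool_rot: [-0.0, 0.996, -0.092, 0.0]
contact_force: [0.7, -0.4, -0.3]
gripper_width: 0.608
grasp_force: 63.2
```

```bash
python3 -m handwheel '[[[0,0,-0.001,0,0,0],[0,0,0,0,0,0],[0,0,0,0,0,0]]]'
```

```text
time: 9.08
tool_pos: [0.5653, 0.0398, 0.0224]
tool_rot: [0.0, 0.996, -0.092, -0.0]
contact_force: [-3.3, -0.1, 6.0]
gripper_width: 0.607
grasp_force: 63.7
```

```bash
python3 -m handwheel '[[[0,0,0.0005,0,0,0]]]'; python3 -m handwheel '[[[0,0,0,0,0,0],[0,0,0,0,0,0],[0,0,0,0,0,0],[0,0,0,0,0,0],[0,0,0,0,0,0],[0,0,0,0,0,0],[0,0,0,0,0,0]]]' 1;  python3 -m handwheel '[[[0,0,0.01,0,0,0],[0,0,0.03,0,0,0],[0,0,0.04,0,0,0],[0,0,0.04,0,0,0],[0,0,0.04,0,0,0],[0,0,0.03,0,0,0],[0,0,0.02,0,0,0],[-0.01,0.03,0,0,0,7],[-0.01,0.04,0,0,0,7],[-0.01,0.04,0,0,0,7],[-0.01,0.04,0,0,0,7],[-0.01,0.04,0,0,0,7],[-0.01,0.04,0,0,0,7],[-0.01,0.03,0,0,0,7],[-0.01,0.02,0,0,0,7],[0,0,0,0,0,7],[0,0,0,0,0,7],[0,0,0,0,0,0],[0,0,0,0,0,0]]]'; python3 - <<'E'
from h import *
I,D=grab_frame("top");cv2.imwrite("pics/b3.png",cv2.resize(I[110:260,90:290],(800,600),interpolation=2))
E
```

```text
time: 9.17
tool_pos: [0.5652, 0.0398, 0.0224]
tool_rot: [0.0, 0.996, -0.092, 0.0]
contact_force: [0.1, -0.2, 1.6]
gripper_width: 0.606
grasp_force: 63.3
time: 9.75
tool_pos: [0.5649, 0.0398, 0.0217]
tool_rot: [-0.0, 0.996, -0.092, -0.0]
contact_force: [0.2, -0.2, 0.9]
gripper_width: 0.997
grasp_force: 0.0
time: 11.33
tool_pos: [0.4849, 0.3199, 0.2323]
tool_rot: [0.0, 0.869, 0.494, 0.0]
contact_force: [-0.4, -0.8, 0.6]
gripper_width: 0.996
grasp_force: 0.0
```

View pics/b3.png

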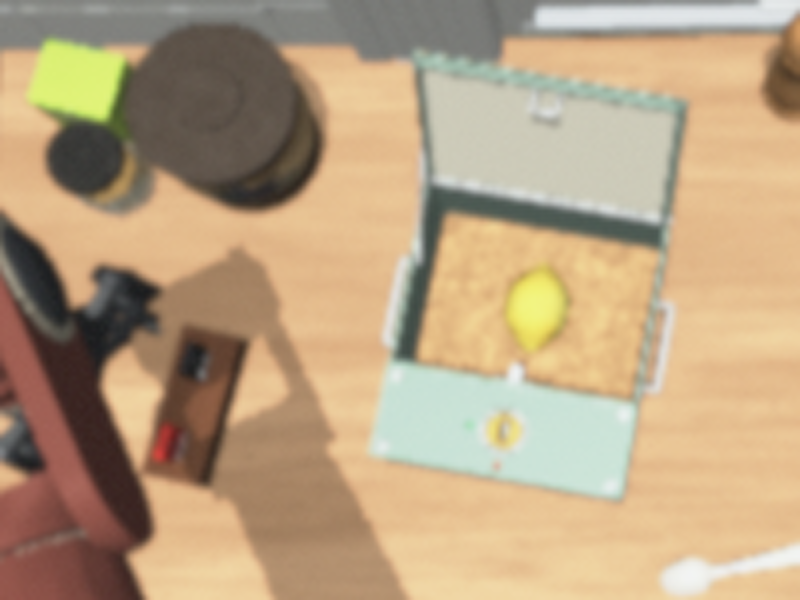

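The lemon lies on the cork at crop (537,308), released. The lock face is at crop (503,431), and the red and black keys are undisturbed.

```bash
python3 - <<'E'
from h import *
A=[];B=[];K=[]
for i in range(4):
    I,D=grab_frame("top");H,S,V=cv2.split(cv2.cvtColor(I,cv2.COLOR_BGR2HSV))
    m=np.zeros((384,512),bool);m[208:232,122:142]=1;m&=((H<8)|(H>172))&(S>150)
    v,u=np.nonzero(m);wt=(I[v,u,2].astype(float)-80).clip(0);B.append([(u*wt).sum()/wt.sum(),(v*wt).sum()/wt.sum(),m.sum()])
    m[:]=0;m[209:227,206:226]=1;n=m&(H>15)&(H<35)&(S>70);v,u=np.nonzero(n);r=cv2.minAreaRect(np.c_[u,v].astype(np.float32));A.append([u.mean(),v.mean(),*r[0],len(u)])
    m[:]=0;m[185:235,115:160]=1;P=cloud("top",D,m);k=P[(P[:,2]>.07)&(P[:,0]<.487)];K.append(k.mean(0))
A=np.mean(A,0);B=np.mean(B,0);print(A,B,np.mean(K,0))
print("lock",w("top",A[:2],z=.1215),w("top",A[2:4],z=.1215),"key",w("top",B[:2],z=.078))
I=I[180:240,115:255];m=np.zeros(0)
P=cloud("top",D,np.ones((384,512),bool));
for lo,hi in((.28,.30),):pass
d=P[(abs(P[:,2]-.12)<.006)&(P[:,0]<.62)&(P[:,0]>.4)&(P[:,1]>-.08)&(P[:,1]<.2)];print(cv2.minAreaRect((d[:,:2]*1000).astype(np.float32)))
E
python3 -m handwheel '[[[-0.01,0.006,-0.02,0,0,7.1],[-0.01,0.006,-0.02,0,0,7.1],[-0.01,0.006,-0.02,0,0,7.1],[0,0,-0.02,0,0,7.1],[0,0,-0.02,0,0,7.1],[0,0,0,0,0,7.1],[0,0,0,0,0,7.1],[0,0,0,0,0,7.1],[0,0,0,0,0,7.1],[0,0,0,0,0,7.1],[0,0,0,0,0,7.1],[0,0,0,0,0,7.1],[0,0,0,0,0,7.1],[0,0,0,0,0,7.1],[0,0,0,0,0,6.8],[0,0,0,0,0,0],[0,0,0,0,0,0],[0,0,0,0,0,0]]]' 0.5; python3 -c "
from plant import state;print(state()['joint_pos'])"
```

```text
[215.38421717 217.44646465 215.5        217.5         44.25      ] [130.21546216 220.83079928  44.75      ] [0.42397129 0.24137569 0.44210299]
lock [0.45493947 0.06042157 0.1215    ] [0.45476523 0.06006244 0.1215    ] key [0.45302827 0.33703053 0.078     ]
((529.09375, 46.19629669189453), (200.47210693359375, 224.2606658935547), 78.78887176513672)
time: 13.08
tool_pos: [0.4551, 0.3377, 0.1318]
tool_rot: [0.0, 0.127, 0.992, 0.0]
contact_force: [0.1, -0.0, -0.6]
gripper_width: 0.504
grasp_force: 0.0
[ 5.07041521e-01 -3.04688159e-03  1.84070331e+00 -4.39578988e-06
  1.30392153e+00 -8.09950435e-01]
```

```bash
python3 -m handwheel '[[[-0.0005,0,-0.02,0,0,0],[0,0,-0.025,0,0,0],[0,0,-0.02,0,0,0],[0,0,-0.015,0,0,0],[0,0,-0.009,0,0,0],[0,0,0,0,0,0],[0,0,0,0,0,0],[0,0,0,0,0,0]]]'; python3 -m handwheel '[[[0,0,0,0,0,0],[0,0,0,0,0,0],[0,0,0,0,0,0],[0,0,0,0,0,0],[0,0,0,0,0,0],[0,0,0,0,0,0],[0,0,0,0,0,0],[0,0,0,0,0,0]]]' 0
```

```text
time: 13.75
tool_pos: [0.4554, 0.3383, 0.0441]
tool_rot: [0.001, 0.125, 0.992, 0.001]
contact_force: [0.7, 0.6, 0.2]
gripper_width: 0.504
grasp_force: 0.0
time: 14.42
tool_pos: [0.4552, 0.3382, 0.0439]
tool_rot: [0.001, 0.125, 0.992, 0.0]
contact_force: [-1.0, -0.4, 6.9]
gripper_width: 0.112
grasp_force: 60.0
```

```bash
python3 -m handwheel '[[[0,0,0.01,0,0,0],[0,0,0.02,0,0,0],[0,0,0.03,0,0,0],[0,0,0.04,0,0,0],[0,0,0.04,0,0,0],[0,0,0.03,0,0,0],[0,-0.02,0.01,0,0,0],[0,-0.035,0,0,0,1],[0,-0.04,0,0,0,1],[0,-0.04,0,0,0,1],[0,-0.04,0,0,0,0.3],[0,-0.04,0,0,0,0],[0,-0.035,0,0,0,0],[0,-0.02,0,0,0,0],[0,-0.007,0,0,0,0],[0,0,0,0,0,0],[0,0,0,0,0,0],[0,0,0,0,0,0],[0,0,0,0,0,0]]]'; python3 - <<'E'
from h import *
I,D=grab_frame("top");J,D=grab_frame("scene")
cv2.imwrite("pics/k1.png",np.hstack([cv2.resize(I[150:250,110:250],(400,286),interpolation=2),cv2.resize(J[130:230,160:300],(400,286),interpolation=2)]))
E
```

```text
time: 16.0
tool_pos: [0.4544, 0.0619, 0.2226]
tool_rot: [-0.0, 0.095, 0.995, 0.0]
contact_force: [-0.3, 0.4, -0.3]
gripper_width: 0.107
grasp_force: 60.8
```

View pics/k1.png

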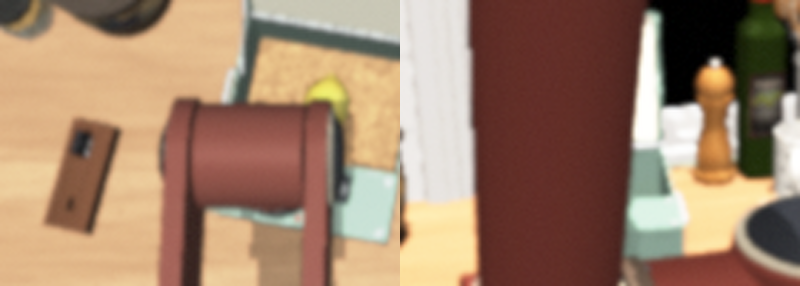

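The key has left the block, with the empty slot at crop (70,203). The lock is hidden under the wrist. I use the slot to refine the key's offset in the grip.

```bash
python3 - <<'E'
from h import *
S=[]
for i in range(3):
    I,D=grab_frame("top");g=cv2.cvtColor(I,cv2.COLOR_BGR2GRAY).astype(float)
    p=g[214:228,129:140];b=np.median(p[2:-2,2:-2]);wt=(b-12-p).clip(0);wt[:, 9:]=0
    v,u=np.mgrid[214:228,129:140];S.append([(u*wt).sum()/wt.sum(),(v*wt).sum()/wt.sum()])
print(np.round(p).astype(int));print(S,w("top",np.mean(S,0),z=.034))
E
```

```text
[[146 111  99  96  95  97  98  98  98  99  99]
 [135 104  97  94  97  97  98  99 100  98  99]
 [122 100  97  97  97  98  99  99  96  97 100]
 [110  98  95  96  95  97  96  99  98  98 100]
 [106  97  95  95  95  91  91  95  97  99 100]
 [101  95  95  93  90  78  79  90  96  99 101]
 [ 97  95  95  94  81  69  71  87  96  99 102]
 [ 94  94  96  90  80  65  72  87  96 100 102]
 [ 93  93  94  89  76  66  75  90  97 101 102]
 [ 94  96  95  91  83  79  85  92  98  99 103]
 [ 93  94  95  94  92  90  91  95  99 101 101]
 [ 92  94  96  96  94  96  97  98  99 101 101]
 [ 93  95  97  94  95  96  97  98 100 101 100]
 [ 98  97  96  96  97  99  99  98 100 101  98]]
[[np.float64(134.22115384615384), np.float64(221.0)], [np.float64(134.15075376884423), np.float64(221.0603015075377)], [np.float64(134.21904761904761), np.float64(220.94285714285715)]] [0.45534308 0.33791223 0.034     ]
```

```bash
python3 -m handwheel '[[[0.0004,-0.001,-0.02,0,0,0],[0,0,-0.025,0,0,0],[0,0,-0.014,0,0,0],[0,0,0,0,0,0],[0,0,0,0,0,0],[0,0,0,0,0,0],[0,0,0,0,0,0]]]'; python3 -m handwheel '[[[0,0,-0.002,0,0,0],[0,0,-0.002,0,0,0],[0,0,-0.002,0,0,0],[0,0,0,0,0,0],[0,0,0,0,0,0]]]'
```

```text
time: 16.83
tool_pos: [0.4559, 0.0598, 0.1655]
tool_rot: [0.001, 0.096, 0.995, 0.0]
contact_force: [0.3, 0.3, -0.0]
gripper_width: 0.104
grasp_force: 60.8
time: 17.25
tool_pos: [0.4547, 0.0598, 0.1576]
tool_rot: [-0.0, 0.096, 0.995, -0.0]
contact_force: [0.4, 0.2, -1.1]
gripper_width: 0.112
grasp_force: 60.8
```

```bash
python3 -m handwheel '[[[0,0,-0.002,0,0,0],[0,0,-0.001,0,0,0],[0,0,0,0,0,0],[0,0,0,0,0,0]]]';  python3 -m handwheel '[[[0,0,-0.002,0,0,0],[0,0,0,0,0,0],[0,0,0,0,0,0]]]'
```

```text
time: 17.58
tool_pos: [0.4548, 0.0598, 0.1546]
tool_rot: [-0.0, 0.096, 0.995, -0.0]
contact_force: [-0.3, -0.0, -0.8]
gripper_width: 0.106
grasp_force: 60.8
time: 17.83
tool_pos: [0.4548, 0.0598, 0.1526]
tool_rot: [-0.0, 0.096, 0.995, 0.0]
contact_force: [0.1, 0.4, -0.5]
gripper_width: 0.112
grasp_force: 60.8
```

```bash
python3 -m handwheel '[[[0,0,-0.002,0,0,0],[0,0,0,0,0,0],[0,0,0,0,0,0]]]'
```

```text
time: 18.08
tool_pos: [0.4548, 0.0599, 0.1506]
tool_rot: [-0.0, 0.096, 0.995, 0.0]
contact_force: [0.0, 0.8, -0.9]
gripper_width: 0.105
grasp_force: 60.8
```

```bash
python3 -m handwheel '[[[0,0,-0.002,0,0,0],[0,0,-0.002,0,0,0],[0,0,0,0,0,0],[0,0,0,0,0,0]]]';  python3 -m handwheel '[[[0,0,-0.002,0,0,0],[0,0,-0.002,0,0,0],[0,0,0,0,0,0]]]';  python3 -m handwheel '[[[0,0,-0.002,0,0,0],[0,0,-0.002,0,0,0],[0,0,0,0,0,0]]]'
```

```text
time: 18.42
tool_pos: [0.4549, 0.0601, 0.1466]
tool_rot: [-0.0, 0.096, 0.995, 0.0]
contact_force: [1.1, 3.8, -0.9]
gripper_width: 0.11
grasp_force: 60.8
time: 18.67
tool_pos: [0.4548, 0.0602, 0.1425]
tool_rot: [-0.0, 0.096, 0.995, 0.0]
contact_force: [-1.1, 3.8, 2.3]
gripper_width: 0.11
grasp_force: 61.1
time: 18.92
tool_pos: [0.4547, 0.0602, 0.1392]
tool_rot: [-0.0, 0.096, 0.995, 0.0]
contact_force: [-3.2, 3.3, 6.3]
gripper_width: 0.104
grasp_force: 61.9
```

```bash
python3 -m handwheel '[[[-0.0003,0.0008,-0.002,0,0,0],[0,0,-0.002,0,0,0],[0,0,0,0,0,0]]]';  python3 -m handwheel '[[[0,0,-0.002,0,0,1],[0,0,-0.002,0,0,-1],[0,0,0,0,0,0]]]'
```

```text
time: 19.17
tool_pos: [0.4549, 0.0603, 0.1353]
tool_rot: [0.0, 0.096, 0.995, -0.0]
contact_force: [-0.3, 1.2, 2.2]
gripper_width: 0.106
grasp_force: 61.3
time: 19.42
tool_pos: [0.4555, 0.0602, 0.1322]
tool_rot: [0.001, 0.097, 0.995, -0.0]
contact_force: [-1.9, 1.7, 8.3]
gripper_width: 0.111
grasp_force: 62.1
```

```bash
python3 -m handwheel '[[[0,0,-0.001,0,0,1.5],[0,0,-0.001,0,0,-1.5],[0,0,0,0,0,-1.5],[0,0,0,0,0,1.5],[0,0,0,0,0,0]]]';  python3 -m handwheel '[[[0,0,-0.001,0,0,1.5],[0,0,0,0,0,-3],[0,0,0,0,0,1.5],[0,0,0,0,0,0]]]'
```

```text
time: 19.83
tool_pos: [0.4557, 0.0602, 0.1311]
tool_rot: [0.001, 0.096, 0.995, -0.0]
contact_force: [-3.1, 1.8, 12.6]
gripper_width: 0.108
grasp_force: 62.8
time: 20.17
tool_pos: [0.4557, 0.0602, 0.131]
tool_rot: [0.001, 0.096, 0.995, -0.0]
contact_force: [-6.6, 1.4, 17.6]
gripper_width: 0.11
grasp_force: 63.5
```

```bash
python3 -m handwheel '[[[-0.0005,0,0,0,0,-4],[0,0,0,0,0,-4],[0,0,0,0,0,-4],[0,0,0,0,0,-4],[0,0,0,0,0,-4],[0,0,0,0,0,-4],[0,0,0,0,0,0],[0,0,0,0,0,0]]]'; python3 -c "
from plant import state;s=state();print(s['ft_torque'],s['joint_pos'],s['tool_rot'])"
```

```text
time: 20.83
tool_pos: [0.4554, 0.0602, 0.131]
tool_rot: [0.001, 0.301, 0.954, -0.0]
contact_force: [-6.0, 2.1, 17.1]
gripper_width: 0.104
grasp_force: 63.4
[0.24014078 0.99875103 0.06045663] [-3.01452082e-02 -2.78478798e-01  2.08849884e+00 -1.20260569e-03
  1.32905547e+00 -9.89083366e-01] [ 1.37003453e-03  3.01042394e-01  9.53609748e-01 -2.19221014e-04]
```

```bash
python3 -m handwheel '[[[-0.0003,0,0,0,0,-4],[0,0,0,0,0,-4],[0,0,0,0,0,-4],[0,0,0,0,0,-4],[0,0,0,0,0,-4],[0,0,0,0,0,-4],[0,0,0,0,0,-4],[0,0,0,0,0,-4],[0,0,0,0,0,-4],[0,0,0,0,0,-4],[0,0,0,0,0,-4],[0,0,0,0,0,-4],[0,0,0,0,0,-4],[0,0,0,0,0,-4],[0,0,0,0,0,-4],[0,0,0,0,0,0],[0,0,0,0,0,0]]]'; python3 -c "
from plant import state;s=state();print(s['ft_torque'],s['joint_pos'],s['tool_rot'])"; python3 -m handwheel '[[[0,0,0,0,0,-2],[0,0,0,0,0,-2],[0,0,0,0,0,-1],[0,0,0,0,0,0],[0,0,0,0,0,0]]]'; python3 -c "
from plant import state;s=state();print(s['ft_torque'],s['joint_pos'],s['tool_rot'])"
```

```text
time: 22.25
tool_pos: [0.4555, 0.0605, 0.1311]
tool_rot: [0.001, 0.737, 0.675, 0.001]
contact_force: [-3.8, 3.2, 14.8]
gripper_width: 0.109
grasp_force: 63.1
[0.39798513 0.7781694  0.03464384] [-2.99753570e-02 -2.79192416e-01  2.08893034e+00 -2.83487432e-04
  1.32808685e+00  5.79766549e-02] [0.00141205 0.73748472 0.67536118 0.0012547 ]
time: 22.67
tool_pos: [0.4554, 0.0605, 0.1311]
tool_rot: [0.001, 0.766, 0.643, 0.001]
contact_force: [-4.4, 2.7, 14.8]
gripper_width: 0.109
grasp_force: 63.2
[0.4503106  0.87777535 0.05604977] [-2.99419237e-02 -2.79219710e-01  2.08893498e+00 -3.45515816e-04
  1.32823769e+00  1.45144166e-01] [0.00133588 0.76619445 0.6426062  0.00124716]
```

```bash
python3 -m handwheel '[[[0,0,0,0,0,-2],[0,0,0,0,0,-1],[0,0,0,0,0,0],[0,0,0,0,0,0]]]'; python3 -c "
from plant import state;s=state();print(s['ft_torque'],s['tool_rot'])"; python3 -m handwheel '[[[0,0,0,0,0,-2],[0,0,0,0,0,-1],[0,0,0,0,0,0],[0,0,0,0,0,0]]]'; python3 - <<'E'
from h import *
s=state();print(s['ft_torque'],s['tool_rot'])
I,D=grab_frame("top");cv2.imwrite("pics/f.png",cv2.resize(I[150:250,150:270],(720,600),interpolation=2))
E
```

```text
time: 23.0
tool_pos: [0.4554, 0.0605, 0.1311]
tool_rot: [0.001, 0.783, 0.622, 0.001]
contact_force: [-4.9, 2.3, 15.2]
gripper_width: 0.11
grasp_force: 63.3
[0.42287643 0.88589961 0.12687583] [0.00126947 0.78269107 0.62240789 0.00122079]
time: 23.33
tool_pos: [0.4554, 0.0605, 0.131]
tool_rot: [0.001, 0.799, 0.602, 0.001]
contact_force: [-4.5, 2.5, 15.4]
gripper_width: 0.111
grasp_force: 63.3
[0.41397154 0.87048967 0.3423897 ] [0.00125936 0.79855182 0.60192365 0.00115128]
```

View pics/f.png

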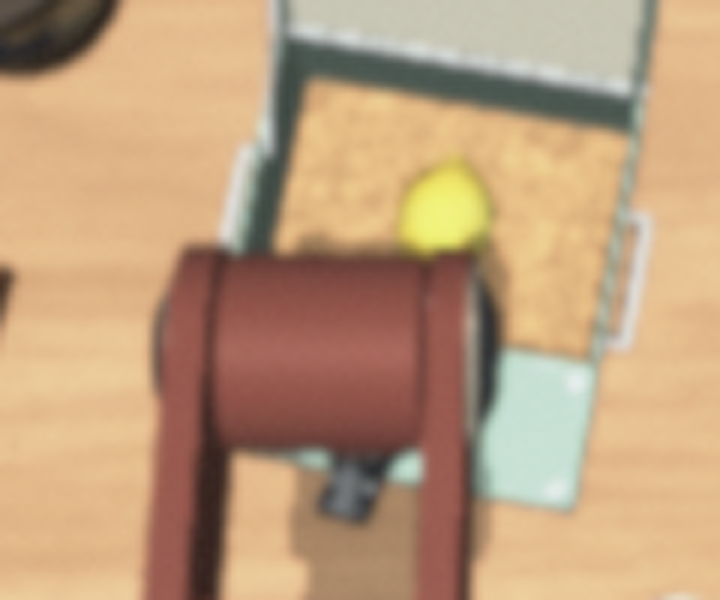

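The lemon lies still in the bin at crop (445,205), with the gripper over the lock. The twisting moment has risen to 0.34 N m, well above the spring's 0.1, so the lock is at its stop. I hold briefly and hand in.

```bash
python3 -m handwheel '[[[0,0,0,0,0,0],[0,0,0,0,0,0],[0,0,0,0,0,0],[0,0,0,0,0,0]]]'; python3 -c "
from plant import state,job_done;s=state();print(s['ft_torque'],s['tool_rot']);print(job_done())"
```

```text
time: 23.72
tool_pos: [0.4554, 0.0605, 0.131]
tool_rot: [0.001, 0.799, 0.602, 0.001]
contact_force: [-4.6, 3.4, 14.4]
gripper_width: 0.111
grasp_force: 63.3
[0.41515136 0.95543648 0.32801894] [0.00126738 0.79854165 0.60193707 0.00117823]
the job is handed in; nothing more can be done
None
```

I handed the job in with the lemon lying released on the cork floor and the gripper still holding the red key home in the lock, turned clockwise against the stop (judged by position and force readings; the hand-in gave no verdict).

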